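# Hang a clevis on the fixture carousel

## Task

Turn the fixture carousel until its one empty (yellow) arm points along the orange mark on its foot. Then take the blue clevis from the bench, lower its fork astride that arm until you feel it bear on it, and, still holding it, gently slide it along the arm under the hub's flange until it is fully home against the hub; let go and leave it hanging there, with that arm still on the mark. Never push or press hard on the carousel (stay below about 20 N), and leave everything else on the bench alone.

Things in the scene. Friction and masses are not known exactly. Their poses are not given: they have to be found in the camera images.
- rack: carousel rack screwed to the bench: round foot (150 mm diameter, 12 mm high), post, and a turning hub with four level arms at 90 degrees. Origin: on the bench, on the vertical axis of rotation. Its own -x is the front. Three arms carry hung clevises that do not come off (shanks rising to 44 mm above the arms' top, 69 mm from the axis); the yellow arm is empty.
- rack_mark (a point): outer end of the orange mark, 20 mm wide and 6 mm high, that lies on the bench along the rack's -x, out to 145 mm from the axis.
- rack_arms (a point): point on the rotation axis, 166 mm above the bench: the LOWEST height the arms' top can have. The head is clamped by hand, so the true height of the arms' top is 166 to 190 mm, not measured: find it by touch or sight. Arm: bar 10 mm wide, 16 mm deep, flat top, from the hub face (45 mm from the axis) to an end lip 127 to 133 mm from the axis, rising 10 mm above the top.
- rack_hub (a point): point on the rotation axis, 186 mm above the bench: lowest height of the underside of the hub's flange, always 20 mm above the arms' top. Flange: radius 55 mm, 6 mm thick, so it overhangs the hub face by 10 mm. A clevis must be lowered with its centre 82 to 100 mm from the axis and slid inwards under it. Top of the hub's knob: 36 mm above the arms' top.
- carousel (a joint): rotor angle q, rad, anticlockwise from above: the yellow arm points along (cos q, sin q) in the rack's frame; 0 = away from the mark, +3.14 or -3.14 = along the mark. Stops at +-3.6; starts within +-2.1. Stiff: 0.45 N m friction plus 0.15 N m per rad/s (4 to 6 N of push 110 mm out); stays where left. Push the side of the yellow arm with closed fingers.
- clevis: blue clevis, about 0.2 kg, standing fork down. Origin: centre of underside. 48 mm long (x), 40 wide (y): two cheeks 11 thick, 70 high, 18 mm gap between, open below and at the x ends; bridge above, z 70 to 84 mm; square steel shank to grip, 18 x 18, z 84 to 128. Hung, its x lies along the arm (either way round); home, its bridge's end touches the hub face, centre 69 mm from the axis.
- clevis_saddle (a point): the centre of the underside of the clevis's bridge, 70 mm above its origin: the face that rests on the arm's top.
- loadcell: steel button load cell standing upright, 60 mm diameter, 66 mm tall with its stud, a short black connector on its side; origin under its centre. Bystander.
- screwdriver: screwdriver lying on the bench. Bystander.
- wrench: open-ended wrench lying on the bench. Bystander.
- mug: white coffee mug, 76 mm across, 90 mm tall. Bystander.
- gripjaw: black grip jaw, 60 x 45 x 30 mm, with a short steel stud on top. Bystander.
- partsbin: open blue parts bin, 160 x 110 x 60 mm. Bystander.
Not all that is in view belongs to the job. Of the things that look like the clevis, take the one that is farthest to the robot's left at the start.

How it is judged (in metres and radians):
On the way, in this order (a step that is already met when the one before it is completed fails the run):
1. the empty yellow arm has been turned to point along the mark (within 0.12 rad) ((value of joint carousel between 3.0216 and 3.2616 rad or value of joint carousel between -3.2616 and -3.0216 rad)), for 0.3 s.
2. the clevis, still held in the fingers, bears on the empty arm with at least 1 N, short of home (more than 77 mm from the axis) (horizontal distance between clevis_saddle and rack between 0.077 and 0.115 m and height (world z) of clevis_saddle above 0.155 m and contact force between clevis and rack above 1 N and contact force between the fingers and clevis above 1 N and (value of joint carousel between 2.9416 and 3.3416 rad or value of joint carousel between -3.3416 and -2.9416 rad)), for 0.1 s.
3. the clevis, still held, has been slid home along the arm (centre within 74.5 mm of the axis) (horizontal distance between clevis_saddle and rack below 0.0745 m and height (world z) of clevis_saddle above 0.155 m and contact force between the fingers and clevis above 1 N), for 0.1 s.
At the end, for the whole second after the job is handed in: the clevis hangs at rest and level (within 0.12 rad) on the yellow arm, released, its bridge's centre within 75 mm of the rotation axis (home is 69 mm), and the yellow arm points along the mark within 0.15 rad ((value of joint carousel between 2.9916 and 3.2916 rad or value of joint carousel between -3.2916 and -2.9916 rad) and horizontal distance between clevis_saddle and rack below 0.075 m and x of clevis_saddle in the frame of rack below -0.055 m and height (world z) of clevis_saddle between 0.155 and 0.197 m and angle between clevis's own z axis and vertical below 0.12 rad and linear speed of clevis below 0.03 m/s); the robot touches nothing.
It fails at once if the robot pushes on the carousel with more than 20 N (contact force between any of the fingers, the arm and rack above 20 N).
It fails at once if the clevis is pressed against the carousel with more than 20 N (contact force between clevis and rack above 20 N).
It fails at once if a bystander is moved by more than 30 mm (distance of any of loadcell, screwdriver, wrench, mug, gripjaw, partsbin from where it was at the start of the episode above 0.03 m).
It also fails if it takes over 72 s, if anything falls off the work surface, if the arm or the gripper's body presses on something with over 40 N, if the wrist force passes 120 N, or if a joint passes its speed limit or range.

## Robot

A 6-joint arm with a two-finger parallel gripper is mounted at the origin on the work surface. World frame = base frame: x ahead of the robot, y to its left, z up, the work surface at z = 0. Lengths are in mm, angles in degrees, forces in N, time in s.
With the tool pointing down it reaches from about 350 to 850 mm from the base axis. Payload 8.1 kg.
Tool frame: the origin (TCP) lies at the very end of the fingers, on their centre line; the grasp point (between the pads) lies 19 mm behind it (r.grip_point_offset is the distance from the TCP to the grasp point, in mm); z points along the fingers, y is the line along which they close (so a half turn about z gives the same grasp; the last joint's range is limited). The gripper opens to 85 mm and grips with 20 to 120 N. Pads are 22 mm wide; open, the fingers measure 114 mm over their backs; the gripper's body (76 mm by 85 mm) begins 54 mm behind the grasp point. The pads swing forward as they close: fully open they stand 13 mm farther back than shut.
Start: joints at [-73.19, 7.471, 85.268, -0, 87.261, -4.893], TCP at [221.903, -557.462, 231.292] pointing down, gripper open.
Joint ranges: [-169.43, 169.43], [-51.17, 129.36], [1.28, 143.12], [-76.62, 256.62], [0, 156.53], [-152.29, 152.29]. Speed limits (degrees/s): [136.94, 136.94, 159.86, 180, 180, 180].

## Interface

Orientations are given as [roll, pitch, yaw] about the fixed x, y, z axes, in that order (R = Rz(yaw) Ry(pitch) Rx(roll)).
In Python, from bench import status, eyes, r gives the robot as it stands.
- The arm moves only by the shell command python3 -m handwheel 'ROWS' [FORCE]. ROWS is a JSON object whose one key "series" holds a list that holds one entry, the list of rows, each a list of 7 numbers: the shift along the tool's x, y, z in cm, then the turn, a rotation vector about the tool's x, y, z in rad, then the opening, from 0 (shut) to 1 (fully open). In form: {"series": [[[tx, ty, tz, rx, ry, rz, claw], ...]]}. A call has 1 to 12 rows; each row is the pose to reach, as a shift and turn from the pose commanded when the call began, along the tool's axes at that moment; what a row does not reach only later rows make up. A row lasts 1/8 s, in which the tool goes at most 62.5 mm and 10.7 degrees, less where a joint would pass 70% of its speed; a pose out of reach is approached as far as the arm can. A call with a gripper value outside its range is refused whole. The fingers move at their own pace and stop on an object; FORCE is the grip in N (left out, the last holds). Time passes only in rows, so rows that repeat a pose let the fingers close. It gives the time, the measured TCP pose, the force, the opening and the grip force at its end, in the units of the state.
- status.sense(): the state, without advancing time (a new reading comes with each control period).
- eyes.snapshot(name): name is "scene" or "side" or "wrist"; returns a dict with "img" (420x560x3 uint8, red, green, blue), "mtx" (3x3 intrinsics, pixels), "R" (3x3) and "t" (3): a world point X has camera coordinates R X + t. Camera axes: x right, y down, z forward; pixel columns grow to the right and rows downward; lengths in mm; the calibration is good to about 2 mm. A picture is of the moment at which its call begins. There is no depth.
- r.hand_in(): hands the job in; it is judged then, once.
The state is a dict: "time": time; "joint_pos": joint angles; "qd": joint speeds; "joint_efforts": joint torques, N m; "tool_pos": TCP position; "tcp_rot": TCP orientation; "ft_force": force on the tool from outside, world axes, zero at the start; "wrist_torque": the same for the moment, N m; "finger_gap": finger opening in mm; "grip_force": force on a finger pad.
Only numpy, scipy, OpenCV 4.12 (cv2) and the standard library are available. Lean on these libraries where they do the work, as an engineer would, in place of code of your own. Each camera call takes 0.05 s, during which the arm holds its last target. There are 200 camera calls.

## Working session

There is one attempt and no reset: what is moved stays moved. The work goes in short steps, Python scripts to look and compute and a shell command to move; the robot and the scene stay as the last step left them, time stands still between calls to the robot, and variables do not carry over. Pictures are saved under pics/ and viewed, at most 10 in all, crops included, and the job is handed in when it is done.

```bash
ls; mkdir -p pics
python3 - <<'E'
from bench import status, eyes, r
import cv2
s=status.sense(); print({k:s[k] for k in('time','tool_pos','tcp_rot','ft_force','finger_gap')}, r.grip_point_offset)
for n in('scene','side'):
    d=eyes.snapshot(n); cv2.imwrite(f'pics/{n}0.png',cv2.resize(d['img'][:,:,::-1],(800,600),interpolation=cv2.INTER_CUBIC))
    print(n,d['mtx'],d['R'],d['t'])
E
```

```text
pics
{'time': 0.0, 'tool_pos': array([ 221.74218367, -556.93468146,  230.24037411]), 'tcp_rot': array([-1.79893827e+02, -8.32475644e-03,  2.17041989e+01]), 'ft_force': array([ 0.34161756,  0.36639253, -0.11843785]), 'finger_gap': 85.31877714723676} 18.700000000000003
scene [[387.2926062    0.         278.86906615]
 [  0.         387.2926062  209.66760964]
 [  0.           0.           1.        ]] [[ 0.55038873  0.83468429  0.01934913]
 [ 0.63561207 -0.40386901 -0.65794157]
 [-0.54135898  0.37442217 -0.75282036]] [-382.9650221  -258.23253352 1375.58810208]
side [[409.9109767    0.         278.62461806]
 [  0.         409.9109767  208.69864935]
 [  0.           0.           1.        ]] [[-0.83970125 -0.54304779  0.00095348]
 [-0.42049575  0.64908903 -0.63392961]
 [ 0.34363518 -0.53271242 -0.77339016]] [ 495.45719483  294.29598283 1324.64184353]
```

View pics/scene0.png

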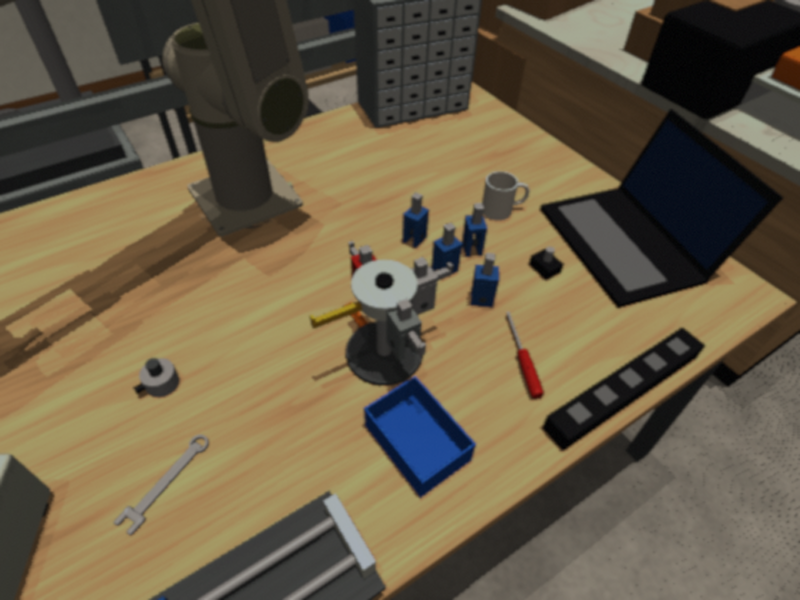

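View pics/side0.png

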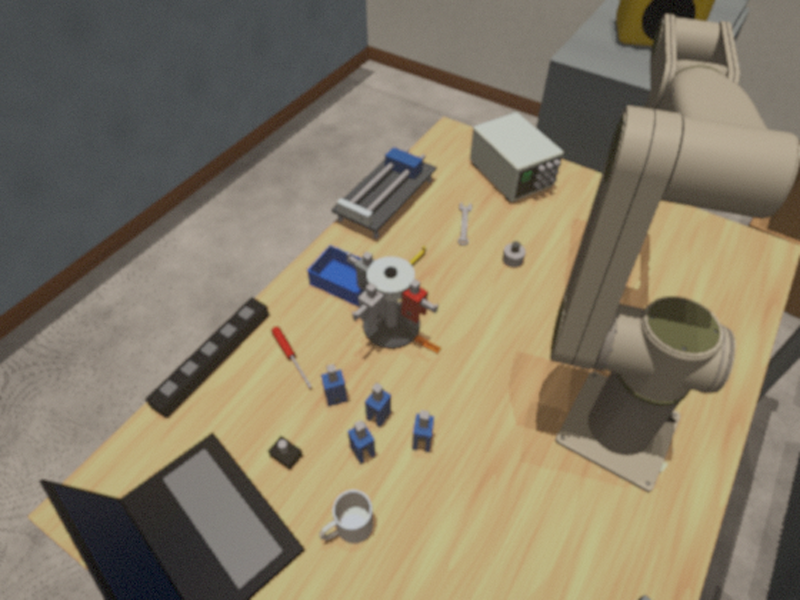

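The scene view shows four blue clevises (shank tops about (417,199), (450,229), (478,209), (489,259)), the hub knob at (384,281) and the yellow arm tip at (313,321). The side view shows the knob at (391,271), the mark's end at (438,349), the yellow tip at (424,251), and clevises at (425,415), (378,390), (361,428), (334,371). Next: enlarged crops.

```bash
cat > h.py <<'E'
import numpy as np, cv2
from bench import status, eyes, r
def tri(d1,p1,d2,p2):
    P=[d['mtx']@np.c_[d['R'],d['t']] for d in(d1,d2)]
    X=cv2.triangulatePoints(P[0],P[1],np.float64(p1),np.float64(p2)).ravel(); return X[:3]/X[3]
def ray(d,p,z):
    v=d['R'].T@np.linalg.solve(d['mtx'],np.array([*p,1.]))
    c=-d['R'].T@d['t']; return c+v*(z-c[2])/v[2]
def proj(d,X):
    c=d['mtx']@(d['R']@np.array(X,float)+d['t']); return c[:2]/c[2]
def crop(d,x0,y0,w,h,s,f):
    cv2.imwrite(f,cv2.resize(d['img'][y0:y0+h,x0:x0+w,::-1],(w*s,h*s),interpolation=cv2.INTER_CUBIC))
E
python3 - <<'E'
from h import *
a=eyes.snapshot('scene');b=eyes.snapshot('side')
crop(a,215,120,160,150,4,'pics/sc1.png'); crop(b,210,165,110,165,4,'pics/si1.png')
k=1/1.42857
for n,p,q in [('A',(417,199),(425,415)),('B',(450,229),(378,390)),('C',(478,209),(361,428)),('D',(489,259),(334,371)),('knob',(384,281),(391,271)),('tip',(313,321),(424,251))]:
    print(n,tri(a,np.array(p)*k,b,np.array(q)*k).round())
print('mark',ray(b,np.array((438,349))*k,6))
E
```

```text
A [355. 266. 118.]
B [470. 269. 117.]
C [450. 360. 115.]
D [579. 282. 116.]
knob [590.  34. 205.]
tip [576. -93. 169.]
mark [447.83692553  37.14899857   6.        ]
```

View pics/sc1.png

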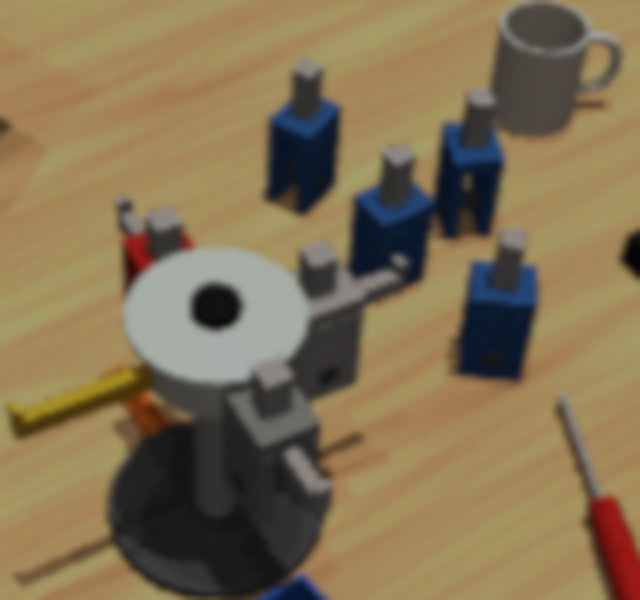

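View pics/si1.png

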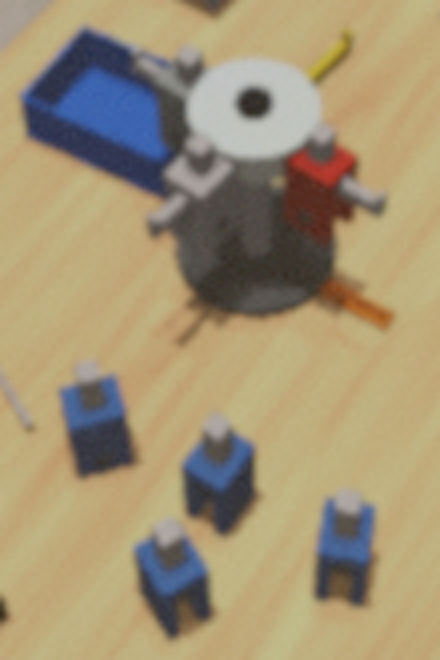

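Run:
```python
from h import *
a=eyes.snapshot('scene');b=eyes.snapshot('side')
S=lambda p:(np.array(p)+.5)/4-.5+np.array((215,120)); Z=lambda p:(np.array(p)+.5)/4-.5+np.array((210,165))
T=lambda n,p,q:print(n,tri(a,S(p),b,Z(q)).round(1))
T('Ctop',(481,97),(170,530)); T('knob',(216,306),(254,101)); T('flange',(216,315),(254,109)); T('lip',(18,408),(347,37))
for p in [(443,125),(447,159),(502,155),(497,125)]: print('Cs',ray(a,S(p),84).round(1))
for p in [(136,545),(160,590),(210,568),(184,530)]: print('Cz',ray(b,Z(p),84).round(1))
print('mark',ray(b,Z((388,320)),6).round(1))
for z in(192,204,216):print('axis',z,ray(a,S((216,315)),z).round(1),ray(b,Z((254,109)),z).round(1))
```

```text
Ctop [451.7 358.8 126.3]
knob [590.4  34.7 205.6]
flange [589.8  35.3 196.7]
lip [576.6 -91.8 179.4]
Cs [426.2 350.3  84. ]
Cs [459.4 328.3  84. ]
Cs [478.3 367.1  84. ]
Cs [448.7 386.3  84. ]
Cz [479.1 365.1  84. ]
Cz [443.  384.8  84. ]
Cz [422.  350.3  84. ]
Cz [456.  335.4  84. ]
mark [447.1  38.3   6. ]
axis 192 [586.7  38.1 192. ] [591.8  31.3 192. ]
axis 204 [596.1  32.2 204. ] [585.8  40.2 204. ]
axis 216 [605.5  26.2 216. ] [579.8  49.  216. ]
```

```bash
cat >> h.py <<'E'
from scipy.spatial.transform import Rotation as Ro
AX=np.array((590,35.)); PH=178.7   # axis, world direction of the mark
def rows(wps):
    "wps: (x,y,z,yaw) world, tool down -> tx,ty,tz (cm), rz (rad)"
    s=status.sense(); R0=Ro.from_euler('xyz',s['tcp_rot'],degrees=True); p0=s['tool_pos']
    print('now',s['time'],p0.round(1),s['tcp_rot'].round(1),'F',s['ft_force'].round(1),'gap',s['finger_gap'])
    R0=Ro.from_euler('xyz',[180,0,s['tcp_rot'][2]],degrees=True)
    for x,y,z,yaw in wps:
        t=R0.inv().apply(np.array((x,y,z))-p0)/10
        d=(yaw-s['tcp_rot'][2]+180)%360-180
        print([*t.round(2),round(-np.radians(d),3)])
def pushpose(al,off,rad=103,z=148):
    a=np.radians(al); u=np.array((np.cos(a),np.sin(a))); p=np.array((u[1],-u[0]))
    return (*(AX+rad*u-off*p),z,al+180)
E
python3 - <<'E'
from h import *
print(pushpose(-96,45))
x,y,z,w=pushpose(-96,45)
rows([(450,-300,235,60),(x,y,240,w),(x,y,148,w)])
E
```

```text
(np.float64(623.987053575004), np.float64(-72.13953606997656), 148, 84)
now 0.3 [ 221.9 -557.3  230.9] [-180.    -0.    21.7] F [ 0.1 -0.5 -0.1] gap 85.37598345962702
[np.float64(30.71), np.float64(-15.47), np.float64(-0.41), np.float64(-0.668)]
[np.float64(55.3), np.float64(-30.21), np.float64(-0.91), np.float64(-1.087)]
[np.float64(55.3), np.float64(-30.21), np.float64(8.29), np.float64(-1.087)]
```

```bash
python3 -m handwheel '{"series": [[[30.7,-15.5,-1,0,0,-0.67,0],[30.7,-15.5,-1,0,0,-0.67,0],[30.7,-15.5,-1,0,0,-0.67,0],[30.7,-15.5,-1,0,0,-0.67,0],[55.3,-30.2,-1,0,0,-1.087,0],[55.3,-30.2,-1,0,0,-1.087,0],[55.3,-30.2,-1,0,0,-1.087,0],[55.3,-30.2,-1,0,0,-1.087,0],[55.3,-30.2,-1,0,0,-1.087,0],[55.3,-30.2,-1,0,0,-1.087,0],[55.3,-30.2,-1,0,0,-1.087,0],[55.3,-30.2,-1,0,0,-1.087,0]]]}' 30
python3 - <<'E'
from h import *
x,y,z,w=pushpose(-96,45)
rows([(x,y,148,w)]+[pushpose(-96,o) for o in(30,24)])
E
```

```text
time: 1.8
tool_pos: [624.0, -72.0, 240.9]
tcp_rot: [-180.0, 0.0, 84.1]
ft_force: [-0.1, -0.2, 0.0]
finger_gap: 0.1
grip_force: 0.0
now 1.8 [624.  -72.  240.9] [-180.     0.    84.1] F [-0.1 -0.2  0. ] gap 0.059827315388489705
[np.float64(-0.01), np.float64(0.0), np.float64(9.29), np.float64(0.001)]
[np.float64(-0.01), np.float64(-1.5), np.float64(9.29), np.float64(0.001)]
[np.float64(-0.01), np.float64(-2.1), np.float64(9.29), np.float64(0.001)]
```

```bash
python3 -m handwheel '{"series": [[[0,0,5,0,0,0,0],[0,0,9.3,0,0,0,0],[0,0,9.3,0,0,0,0],[0,-0.8,9.3,0,0,0,0],[0,-1.5,9.3,0,0,0,0],[0,-1.8,9.3,0,0,0,0],[0,-2.0,9.3,0,0,0,0],[0,-2.2,9.3,0,0,0,0],[0,-2.4,9.3,0,0,0,0]]]}'
python3 - <<'E'
from h import *
rows([pushpose(a,19) for a in range(-98,-150,-4)][:12])
E
```

```text
time: 2.92
tool_pos: [600.1, -69.8, 148.3]
tcp_rot: [-180.0, -0.0, 84.0]
ft_force: [-0.3, -0.1, -0.2]
finger_gap: 0.1
grip_force: 0.0
now 2.925 [600.1 -69.8 148.3] [-180.   -0.   84.] F [-0.3 -0.1 -0.2] gap 0.11412723721244125
[np.float64(-0.05), np.float64(-0.56), np.float64(0.03), np.float64(0.035)]
[np.float64(-0.13), np.float64(-1.28), np.float64(0.03), np.float64(0.105)]
[np.float64(-0.16), np.float64(-2.01), np.float64(0.03), np.float64(0.174)]
[np.float64(-0.14), np.float64(-2.74), np.float64(0.03), np.float64(0.244)]
[np.float64(-0.07), np.float64(-3.47), np.float64(0.03), np.float64(0.314)]
[np.float64(0.05), np.float64(-4.19), np.float64(0.03), np.float64(0.384)]
[np.float64(0.22), np.float64(-4.9), np.float64(0.03), np.float64(0.454)]
[np.float64(0.44), np.float64(-5.6), np.float64(0.03), np.float64(0.523)]
[np.float64(0.71), np.float64(-6.28), np.float64(0.03), np.float64(0.593)]
[np.float64(1.03), np.float64(-6.94), np.float64(0.03), np.float64(0.663)]
[np.float64(1.39), np.float64(-7.58), np.float64(0.03), np.float64(0.733)]
[np.float64(1.79), np.float64(-8.19), np.float64(0.03), np.float64(0.803)]
```

Start slowly to feel contact first.

```bash
python3 -m handwheel '{"series": [[[0,-0.2,0,0,0,0.015,0],[-0.05,-0.4,0,0,0,0.025,0],[-0.05,-0.56,0,0,0,0.035,0],[-0.08,-0.8,0,0,0,0.06,0],[-0.1,-1.04,0,0,0,0.08,0],[-0.13,-1.28,0,0,0,0.105,0]]]}'
python3 - <<'E'
from h import *
rows([pushpose(a,19) for a in range(-104,-152,-4)][:12])
E
```

```text
time: 3.68
tool_pos: [587.1, -69.9, 148.3]
tcp_rot: [180.0, 0.0, 77.9]
ft_force: [4.1, -0.6, -3.1]
finger_gap: 0.1
grip_force: 2.2
now 3.675 [587.1 -69.9 148.3] [180.    0.   77.9] F [ 4.1 -0.6 -3.1] gap 0.08402067913297415
[np.float64(-0.04), np.float64(-0.36), np.float64(0.03), np.float64(0.033)]
[np.float64(-0.12), np.float64(-1.09), np.float64(0.03), np.float64(0.102)]
[np.float64(-0.16), np.float64(-1.82), np.float64(0.03), np.float64(0.172)]
[np.float64(-0.14), np.float64(-2.55), np.float64(0.03), np.float64(0.242)]
[np.float64(-0.07), np.float64(-3.27), np.float64(0.03), np.float64(0.312)]
[np.float64(0.05), np.float64(-4.0), np.float64(0.03), np.float64(0.382)]
[np.float64(0.22), np.float64(-4.71), np.float64(0.03), np.float64(0.452)]
[np.float64(0.44), np.float64(-5.4), np.float64(0.03), np.float64(0.521)]
[np.float64(0.71), np.float64(-6.08), np.float64(0.03), np.float64(0.591)]
[np.float64(1.02), np.float64(-6.74), np.float64(0.03), np.float64(0.661)]
[np.float64(1.38), np.float64(-7.38), np.float64(0.03), np.float64(0.731)]
[np.float64(1.78), np.float64(-7.99), np.float64(0.03), np.float64(0.801)]
```

```bash
python3 -m handwheel '{"series": [[[-0.04,-0.36,0,0,0,0.033,0],[-0.12,-1.09,0,0,0,0.1,0],[-0.16,-1.82,0,0,0,0.17,0],[-0.14,-2.55,0,0,0,0.24,0],[-0.07,-3.27,0,0,0,0.31,0],[0.05,-4.0,0,0,0,0.38,0],[0.22,-4.71,0,0,0,0.45,0],[0.44,-5.4,0,0,0,0.52,0],[0.71,-6.08,0,0,0,0.59,0],[1.02,-6.74,0,0,0,0.66,0],[1.38,-7.38,0,0,0,0.73,0],[1.78,-7.99,0,0,0,0.8,0]]]}'
python3 - <<'E'
from h import *
rows([pushpose(a,19) for a in (-152,-156,-160,-164,-168,-172,-175,-177,-179)])
E
```

```text
time: 5.18
tool_pos: [512.3, -36.2, 148.3]
tcp_rot: [180.0, 0.1, 31.9]
ft_force: [3.3, -3.4, -2.8]
finger_gap: 0.0
grip_force: 2.4
now 5.175 [512.3 -36.2 148.3] [1.80e+02 1.00e-01 3.19e+01] F [ 3.3 -3.4 -2.8] gap 0.049039412744528235
[np.float64(-0.04), np.float64(-0.74), np.float64(0.03), np.float64(0.068)]
[np.float64(-0.1), np.float64(-1.47), np.float64(0.03), np.float64(0.138)]
[np.float64(-0.11), np.float64(-2.2), np.float64(0.03), np.float64(0.208)]
[np.float64(-0.06), np.float64(-2.93), np.float64(0.03), np.float64(0.278)]
[np.float64(0.03), np.float64(-3.65), np.float64(0.03), np.float64(0.347)]
[np.float64(0.18), np.float64(-4.37), np.float64(0.03), np.float64(0.417)]
[np.float64(0.32), np.float64(-4.9), np.float64(0.03), np.float64(0.47)]
[np.float64(0.43), np.float64(-5.25), np.float64(0.03), np.float64(0.505)]
[np.float64(0.55), np.float64(-5.59), np.float64(0.03), np.float64(0.539)]
```

```bash
python3 -m handwheel '{"series": [[[-0.04,-0.74,0,0,0,0.07,0],[-0.1,-1.47,0,0,0,0.14,0],[-0.11,-2.2,0,0,0,0.21,0],[-0.06,-2.93,0,0,0,0.28,0],[0.03,-3.65,0,0,0,0.35,0],[0.18,-4.37,0,0,0,0.42,0],[0.32,-4.9,0,0,0,0.47,0],[0.43,-5.25,0,0,0,0.505,0],[0.43,-5.25,0,0,0,0.505,0]]]}'
python3 - <<'E'
from h import *
rows([])
a=eyes.snapshot('scene');b=eyes.snapshot('side')
i1=cv2.resize(a['img'][170:290,200:310],None,fx=4,fy=4,interpolation=2);i2=cv2.resize(b['img'][160:270,245:325],None,fx=4,fy=4,interpolation=2)
c=np.zeros((480,760,3),np.uint8);c[:480,:440]=i1;c[:440,440:]=i2
cv2.imwrite('pics/turn.png',c[:,:,::-1])
E
```

```text
time: 6.3
tool_pos: [487.5, 10.8, 148.2]
tcp_rot: [180.0, 0.1, 3.2]
ft_force: [-1.5, -1.7, -0.5]
finger_gap: -0.1
grip_force: 1.3
now 6.3 [487.5  10.8 148.2] [1.8e+02 1.0e-01 3.2e+00] F [-1.5 -1.7 -0.5] gap -0.05795003017098281
```

View pics/turn.png

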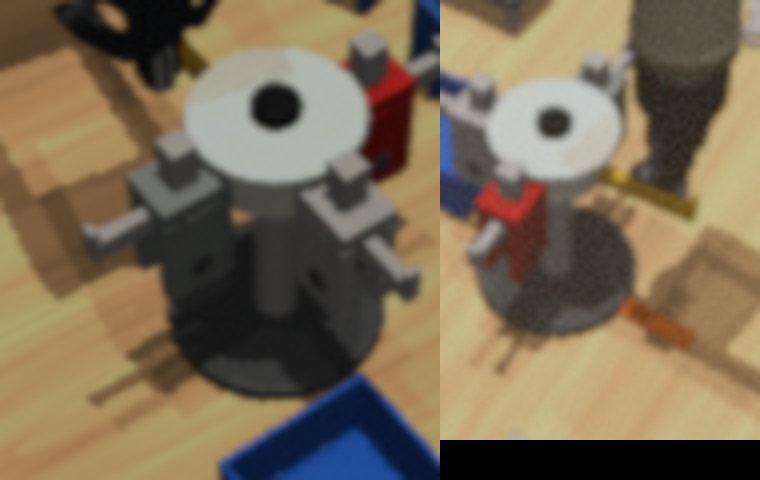

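The side half shows the yellow arm over the orange mark: lip top near (690,201), mark outer end near (690,337) at the crop scale. Compute both angles.

Run:
```python
from h import *
b=eyes.snapshot('side')
Z=lambda p:(np.array(p)+.5)/4-.5+np.array((245-110,160))
for n,p,z in [('lip',(690,201),180),('mark',(690,337),6),('armroot',(605,175),170),('mark in',(628,306),6)]:
    X=ray(b,Z(p),z); d=X[:2]-AX; print(n,X.round(1),np.hypot(*d).round(1),np.degrees(np.arctan2(d[1],d[0])).round(1))
```

```text
lip [462.2  27.7 180. ] 128.0 -176.7
mark [447.2  34.6   6. ] 142.8 -179.8
armroot [539.1  34.7 170. ] 50.9 -179.7
mark in [511.1  35.8   6. ] 78.9 179.4
```

Run:
```python
from h import *
rows([pushpose(a,19) for a in (-178,-179,-180,-180.5)]+[pushpose(-180.5,60)]+[pushpose(-180.5,60,z=260)])
```

```text
now 6.45 [488.   10.9 148.1] [1.8e+02 1.0e-01 3.2e+00] F [-2.6 -2.   0.6] gap -0.18720431370006124
[np.float64(-0.02), np.float64(-0.16), np.float64(0.01), np.float64(0.021)]
[np.float64(-0.05), np.float64(-0.34), np.float64(0.01), np.float64(0.039)]
[np.float64(-0.07), np.float64(-0.52), np.float64(0.01), np.float64(0.056)]
[np.float64(-0.09), np.float64(-0.61), np.float64(0.01), np.float64(0.065)]
[np.float64(-0.35), np.float64(3.48), np.float64(0.01), np.float64(0.065)]
[np.float64(-0.35), np.float64(3.48), np.float64(-11.19), np.float64(0.065)]
```

```bash
python3 -m handwheel '{"series": [[[-0.02,-0.16,0,0,0,0.02,0],[-0.05,-0.34,0,0,0,0.04,0],[-0.07,-0.52,0,0,0,0.056,0],[-0.09,-0.6,0,0,0,0.065,0],[-0.09,-0.6,0,0,0,0.065,0],[-0.1,0.5,0,0,0,0.065,0],[-0.3,3.5,0,0,0,0.065,0],[-0.3,3.5,-5,0,0,0.065,0],[-0.3,3.5,-11,0,0,0.065,0],[-0.3,3.5,-11,0,0,0.065,0]]]}'
python3 - <<'E'
from h import *
rows([(440,100,270,80),(452,359,270,151)])
E
```

```text
time: 7.7
tool_pos: [490.8, -25.0, 264.7]
tcp_rot: [179.9, -0.6, -0.6]
ft_force: [0.3, -0.6, -0.2]
finger_gap: 0.3
grip_force: 0.0
now 7.7 [490.8 -25.  264.7] [179.9  -0.6  -0.6] F [ 0.3 -0.6 -0.2] gap 0.25843151070614995
[np.float64(-5.2), np.float64(-12.45), np.float64(-0.53), np.float64(-1.406)]
[np.float64(-4.25), np.float64(-38.36), np.float64(-0.53), np.float64(-2.645)]
```

```bash
python3 -m handwheel '{"series": [[[-5,-12.5,-0.5,0,0,-1.2,0.6],[-5,-12.5,-0.5,0,0,-1.2,0.6],[-5,-12.5,-0.5,0,0,-1.2,0.6],[-5,-12.5,-0.5,0,0,-1.2,0.6],[-5,-25,-0.5,0,0,-1.2,0.6],[-4.3,-38.4,-0.5,0,0,-1.4,0.6],[-4.3,-38.4,-0.5,0,0,-2,0.6],[-4.3,-38.4,-0.5,0,0,-2.645,0.6],[-4.3,-38.4,-0.5,0,0,-2.645,0.6],[-4.3,-38.4,-0.5,0,0,-2.645,0.6],[-4.3,-38.4,-0.5,0,0,-2.645,0.6],[-4.3,-38.4,-0.5,0,0,-2.645,0.6]]]}' 
python3 -m handwheel '{"series": [[[0,0,0,0,0,0,0.6],[0,0,0,0,0,0,0.6]]]}'
python3 - <<'E'
from h import *
rows([(452,359,250,151)])
d=eyes.snapshot('wrist'); b=eyes.snapshot('side')
print(proj(d,(452,359,128)),proj(d,(452,359,0)))
i1=cv2.resize(d['img'],(480,360),interpolation=cv2.INTER_AREA); i2=cv2.resize(b['img'][160:250,245:325],None,fx=4,fy=4,interpolation=2)
c=np.zeros((360,800,3),np.uint8);c[:,:480]=i1;c[:,480:]=i2; cv2.imwrite('pics/w1.png',c[:,:,::-1])
E
```

```text
time: 9.2
tool_pos: [448.1, 360.2, 262.3]
tcp_rot: [-180.0, -0.0, 128.8]
ft_force: [0.4, -0.3, -0.3]
finger_gap: 51.0
grip_force: 0.0
time: 9.45
tool_pos: [448.1, 360.1, 262.9]
tcp_rot: [-180.0, -0.0, 128.1]
ft_force: [1.0, -0.6, -0.6]
finger_gap: 51.3
grip_force: 0.0
now 9.45 [448.1 360.1 262.9] [-180.    -0.   128.1] F [ 1.  -0.6 -0.6] gap 51.32060858106775
[np.float64(-0.33), np.float64(0.24), np.float64(1.29), np.float64(-0.399)]
[284.37543537 199.28189343] [283.09400921 172.70518118]
```

View pics/w1.png

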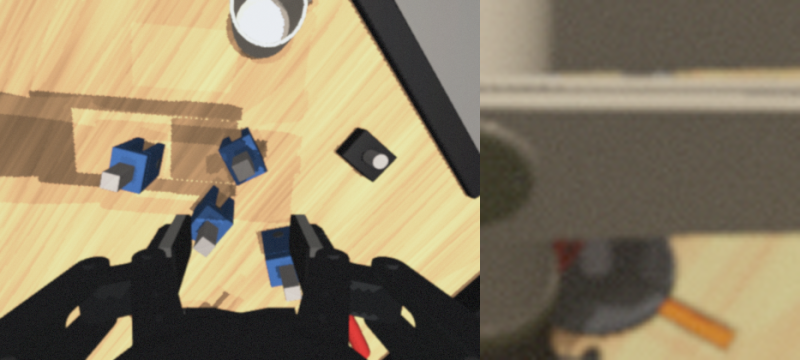

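The wrist view shows the target clevis with its shank top at about (243,168) in the half-scale frame, close to the prediction; the arm hides the yellow arm in the side view. Enlarge the clevis.

Run:
```python
from h import *
d=eyes.snapshot('wrist'); crop(d,245,140,75,80,7,'pics/w2.png')
```

```text
(no output)
```

View pics/w2.png

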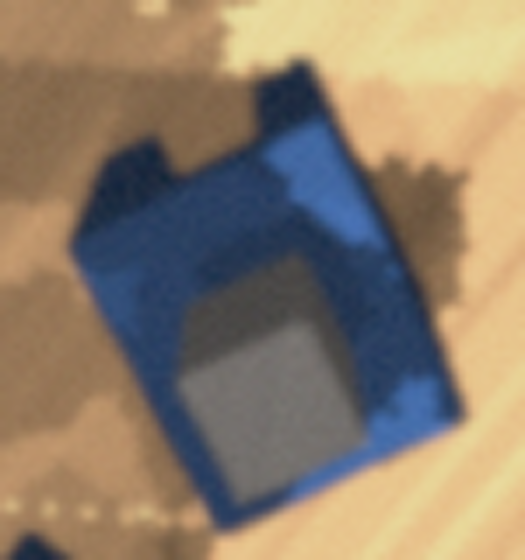

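Shank top corners at crop (178,378), (302,320), (365,438), (238,505); bridge top corners at (75,248), (320,122), (462,420), (225,528).

Run:
```python
from h import *
d=eyes.snapshot('wrist')
W=lambda p:(np.array(p)+.5)/7-.5+np.array((245,140))
for z,ps in((128,[(178,378),(302,320),(365,438),(238,505)]),(84,[(75,248),(320,122),(462,420),(225,528)])):
    P=np.array([ray(d,W(p),z)[:2] for p in ps]); e=np.roll(P,-1,0)-P
    print(P.mean(0).round(1),np.hypot(*e.T).round(1),np.degrees(np.arctan2(e[:,1],e[:,0])).round(1))
rows([(451.5,360,150,152),(451.5,360,99,152)])
```

```text
[450.8 359.2] [16.4 16.4 17.5 17.4] [  63.8  -23.9 -113.   152.5]
[451.2 359.4] [37.5 46.1 36.6 44.9] [  65.5  -25.9 -116.3  155.2]
now 9.65 [448.1 360.2 263.2] [180.   -0.  128.3] F [ 0.1 -0.3  0.4] gap 51.20825433007139
[np.float64(-0.23), np.float64(0.25), np.float64(11.32), np.float64(-0.414)]
[np.float64(-0.23), np.float64(0.25), np.float64(16.42), np.float64(-0.414)]
```

```bash
python3 -m handwheel '{"series": [[[-0.25,0.17,5,0,0,-0.15,0.6],[-0.25,0.17,8,0,0,-0.3,0.6],[-0.25,0.17,11,0,0,-0.45,0.6],[-0.25,0.17,14,0,0,-0.45,0.6],[-0.25,0.17,16.3,0,0,-0.45,0.6],[-0.25,0.17,16.3,0,0,-0.45,0.6],[-0.25,0.17,16.3,0,0,-0.45,0],[-0.25,0.17,16.3,0,0,-0.45,0],[-0.25,0.17,16.3,0,0,-0.45,0],[-0.25,0.17,16.3,0,0,-0.45,0],[-0.25,0.17,16.3,0,0,-0.45,0],[-0.25,0.17,16.3,0,0,-0.45,0]]]}' 50
python3 - <<'E'
from h import *
rows([(451,359.3,210,154)])
E
```

```text
time: 11.15
tool_pos: [452.1, 360.1, 102.2]
tcp_rot: [179.8, 0.1, 154.2]
ft_force: [0.5, 0.7, 6.3]
finger_gap: 17.1
grip_force: 50.4
now 11.15 [452.1 360.1 102.2] [1.798e+02 1.000e-01 1.542e+02] F [0.5 0.7 6.3] gap 17.146697177502894
[np.float64(0.06), np.float64(-0.12), np.float64(-10.78), np.float64(0.003)]
```

```bash
python3 -m handwheel '{"series": [[[0,0,-3,0,0,0,0],[0,0,-9,0,0,0,0],[0,0,-15,0,0,0,0],[0,0,-20.5,0,0,0,0],[0,0,-20.5,0,0,0,0]]]}'
python3 - <<'E'
from h import *
rows([(460,200,306,170),(499,60,306,179.5),(499,35.8,306,179.5)])
E
```

```text
time: 11.78
tool_pos: [453.0, 360.7, 312.1]
tcp_rot: [179.5, 0.3, 154.2]
ft_force: [-0.2, 0.0, -1.8]
finger_gap: 17.0
grip_force: 49.5
now 11.775 [453.  360.7 312.1] [179.5   0.3 154.2] F [-0.2  0.  -1.8] gap 16.99073243243568
[np.float64(-7.64), np.float64(-14.16), np.float64(0.61), np.float64(-0.276)]
[np.float64(-17.25), np.float64(-25.06), np.float64(0.61), np.float64(-0.442)]
[np.float64(-18.3), np.float64(-27.24), np.float64(0.61), np.float64(-0.442)]
```

```bash
python3 -m handwheel '{"series": [[[-3,-5,0.6,0,0,-0.1,0],[-7.6,-10,0.6,0,0,-0.2,0],[-12,-15,0.6,0,0,-0.3,0],[-15,-20,0.6,0,0,-0.4,0],[-18.3,-24,0.6,0,0,-0.442,0],[-18.3,-27.2,0.6,0,0,-0.442,0],[-18.3,-27.2,0.6,0,0,-0.442,0],[-18.3,-27.2,0.6,0,0,-0.442,0]]]}'
python3 - <<'E'
from h import *
rows([(499,35.8,300,179.5)])
a=eyes.snapshot('scene');b=eyes.snapshot('side');d=eyes.snapshot('wrist')
i1=cv2.resize(a['img'][120:265,200:310],None,fx=3,fy=3,interpolation=2);i2=cv2.resize(b['img'][115:260,235:345],None,fx=4,fy=4,interpolation=2)
c=np.zeros((580,780,3),np.uint8);c[:435,:330]=i1;c[:,330:770]=i2
c[435:,:190]=cv2.resize(d['img'],(190,145))
cv2.imwrite('pics/over.png',c[:,:,::-1])
E
```

```text
time: 12.78
tool_pos: [496.9, 35.2, 298.4]
tcp_rot: [180.0, -0.1, 179.5]
ft_force: [-0.1, -0.3, -2.6]
finger_gap: 17.1
grip_force: 50.0
now 12.775 [496.9  35.2 298.4] [ 1.800e+02 -1.000e-01  1.795e+02] F [-0.1 -0.3 -2.6] gap 17.072461787209498
[np.float64(-0.21), np.float64(0.06), np.float64(-0.16), np.float64(-0.0)]
```

View pics/over.png

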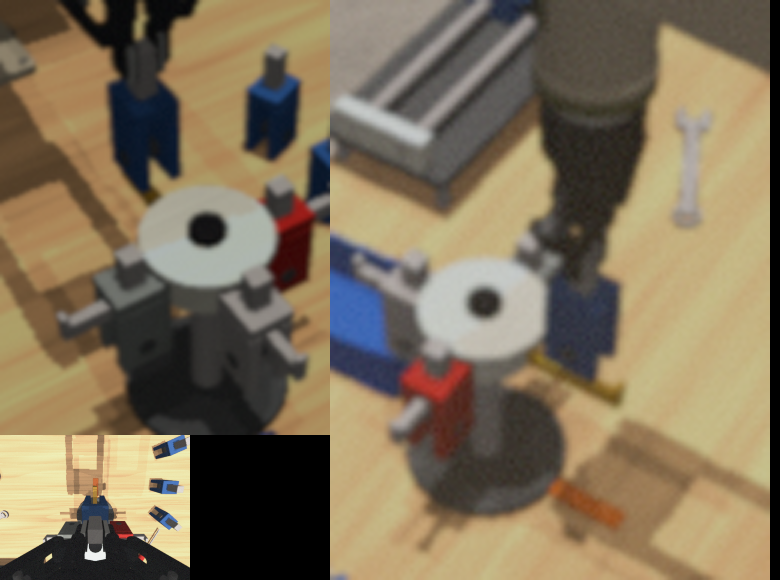

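Side half: lip top near (620,387), mark outer end near (619,520), arm seen aligned under the clevis; wrist thumbnail shows the yellow arm's tip over the orange mark.

Run:
```python
from h import *
b=eyes.snapshot('side')
Z=lambda p:(np.array(p)+.5)/4-.5+np.array((235-82.5,115))
for n,p,z in [('lip',(620,387),180),('mark',(619,520),6),('markin',(553,487),6)]:
    X=ray(b,Z(p),z); d=X[:2]-AX; print(n,X.round(1),np.hypot(*d).round(1),np.degrees(np.arctan2(d[1],d[0])).round(1))
d=eyes.snapshot('wrist'); 
for X in [(460,35.8,180),(445,36,6)]: print(proj(d,X))
crop(d,230,110,100,130,4,'pics/w3.png')
```

```text
lip [459.1  33.1 180. ] 130.9 -179.2
mark [446.3  37.8   6. ] 143.7 178.9
markin [514.3  39.2   6. ] 75.8 176.8
[280.9786149  154.44576157]
[280.80277735 125.25058295]
```

View pics/w3.png

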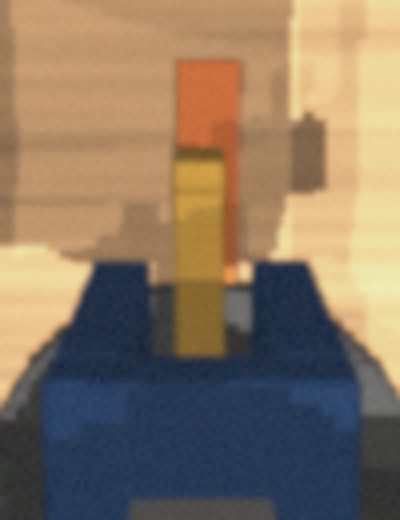

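```bash
python3 -m handwheel '{"series": [[[0,-0.03,2,0,0,0,0],[0,-0.03,3,0,0,0,0],[0,-0.03,4,0,0,0,0],[0,-0.03,4,0,0,0,0]]]}'
python3 -m handwheel '{"series": [[[0,0,1,0,0,0,0],[0,0,2,0,0,0,0],[0,0,3,0,0,0,0],[0,0,3.8,0,0,0,0],[0,0,4.3,0,0,0,0],[0,0,4.7,0,0,0,0],[0,0,4.7,0,0,0,0]]]}'
```

```text
time: 13.52
tool_pos: [496.5, 34.5, 257.9]
tcp_rot: [180.0, -0.1, 179.5]
ft_force: [0.4, -0.6, -1.9]
finger_gap: 16.9
grip_force: 50.0
time: 14.4
tool_pos: [497.1, 34.5, 212.1]
tcp_rot: [180.0, -0.0, 179.5]
ft_force: [-0.3, -0.4, -1.7]
finger_gap: 17.6
grip_force: 50.0
```

```bash
python3 -m handwheel '{"series": [[[0,0,0.2,0,0,0,0],[0,0,0.4,0,0,0,0],[0,0,0.5,0,0,0,0],[0,0,0.6,0,0,0,0]]]}'
python3 -m handwheel '{"series": [[[0,0,0.1,0,0,0,0],[0,0,0.2,0,0,0,0]]]}'
```

```text
time: 14.9
tool_pos: [497.2, 34.5, 206.4]
tcp_rot: [180.0, 0.0, 179.5]
ft_force: [-1.9, -0.2, 6.3]
finger_gap: 17.0
grip_force: 51.0
time: 15.15
tool_pos: [497.4, 34.5, 206.3]
tcp_rot: [-180.0, 0.1, 179.5]
ft_force: [-8.7, 0.7, 16.9]
finger_gap: 17.0
grip_force: 52.3
```

```bash
python3 -m handwheel '{"series": [[[0,0,-0.1,0,0,0,0],[0,0,-0.25,0,0,0,0],[0,0,-0.25,0,0,0,0]]]}'; python3 -c "
from bench import status;s=status.sense();print(s['ft_force'],s['wrist_torque'],s['tool_pos'],s['tcp_rot'])"
```

```text
time: 15.52
tool_pos: [497.1, 34.5, 206.5]
tcp_rot: [180.0, -0.0, 179.5]
ft_force: [0.4, -0.4, -2.2]
finger_gap: 16.9
grip_force: 50.1
[ 0.36123761 -0.37862908 -2.18738618] [ 0.00543441 -0.01464125  0.00703493] [497.1236166   34.51870277 206.53215288] [ 1.79998681e+02 -1.11078751e-02  1.79495135e+02]
```

```bash
python3 -m handwheel '{"series": [[[-0.4,0,0,0,0,0,0],[-0.8,0,0,0,0,0,0],[-1.2,0,0,0,0,0,0],[-1.5,0,0,0,0,0,0],[-1.8,0,0,0,0,0,0],[-1.8,0,0,0,0,0,0]]]}'
python3 -m handwheel '{"series": [[[-0.1,0,0,0,0,0,0],[-0.15,0,0,0,0,0,0],[-0.15,0,0,0,0,0,0]]]}'
```

```text
time: 16.27
tool_pos: [515.3, 34.3, 206.8]
tcp_rot: [-180.0, -0.0, 179.5]
ft_force: [-0.5, -0.6, -2.7]
finger_gap: 17.1
grip_force: 50.1
time: 16.65
tool_pos: [516.7, 34.3, 206.8]
tcp_rot: [180.0, 0.0, 179.5]
ft_force: [-1.0, 0.4, -2.3]
finger_gap: 16.9
grip_force: 50.1
```

Now about 73 mm out; creep on.

```bash
python3 -m handwheel '{"series": [[[-0.1,0,0,0,0,0,0],[-0.15,0,0,0,0,0,0],[-0.15,0,0,0,0,0,0]]]}'
python3 -m handwheel '{"series": [[[-0.05,0,0,0,0,0,0],[-0.1,0,0,0,0,0,0],[-0.1,0,0,0,0,0,0]]]}'
```

```text
time: 17.02
tool_pos: [518.2, 34.3, 206.8]
tcp_rot: [-180.0, -0.0, 179.5]
ft_force: [0.2, 0.9, -1.5]
finger_gap: 17.1
grip_force: 50.1
time: 17.4
tool_pos: [519.2, 34.3, 206.8]
tcp_rot: [180.0, 0.0, 179.5]
ft_force: [0.7, -0.2, -2.0]
finger_gap: 17.2
grip_force: 50.1
```

```bash
python3 -m handwheel '{"series": [[[-0.05,0,0,0,0,0,0],[-0.1,0,0,0,0,0,0],[-0.1,0,0,0,0,0,0]]]}'
python3 -m handwheel '{"series": [[[-0.05,0,0,0,0,0,0],[-0.1,0,0,0,0,0,0],[-0.1,0,0,0,0,0,0]]]}'
```

```text
time: 17.77
tool_pos: [520.2, 34.3, 206.8]
tcp_rot: [180.0, -0.0, 179.5]
ft_force: [0.2, 0.1, -2.5]
finger_gap: 16.9
grip_force: 50.1
time: 18.15
tool_pos: [520.8, 34.3, 206.8]
tcp_rot: [-180.0, -0.1, 179.5]
ft_force: [-4.2, 0.0, 0.2]
finger_gap: 17.1
grip_force: 50.3
```

```bash
python3 -m handwheel '{"series": [[[0.05,0,0.03,0,0,0,0],[0.05,0,0.03,0,0,0,0],[0.05,0,0.03,0,0,0,0.5],[0.05,0,0.03,0,0,0,0.5],[0.05,0,0.03,0,0,0,0.5],[0.05,0,0.03,0,0,0,0.5],[0.05,0,-2,0,0,0,0.5],[0.05,0,-5,0,0,0,0.5],[0.05,0,-10,0,0,0,0.5],[8,0,-12,0,0,0,0.5],[12,0,-12,0,0,0,0.5],[12,0,-12,0,0,0,0.5]]]}'
python3 - <<'E'
from h import *
a=eyes.snapshot('scene');b=eyes.snapshot('side');d=eyes.snapshot('wrist')
c=np.zeros((580,780,3),np.uint8)
c[:400,:330]=cv2.resize(a['img'][140:273,200:310],(330,400),interpolation=2)
c[:,330:770]=cv2.resize(b['img'][115:260,235:345],None,fx=4,fy=4,interpolation=2)
c[400:,:240]=cv2.resize(d['img'],(240,180))
cv2.imwrite('pics/end.png',c[:,:,::-1])
E
```

```text
time: 19.65
tool_pos: [399.0, 35.5, 328.4]
tcp_rot: [-180.0, 0.2, 179.5]
ft_force: [1.4, -0.3, 0.7]
finger_gap: 42.7
grip_force: 0.0
```

View pics/end.png

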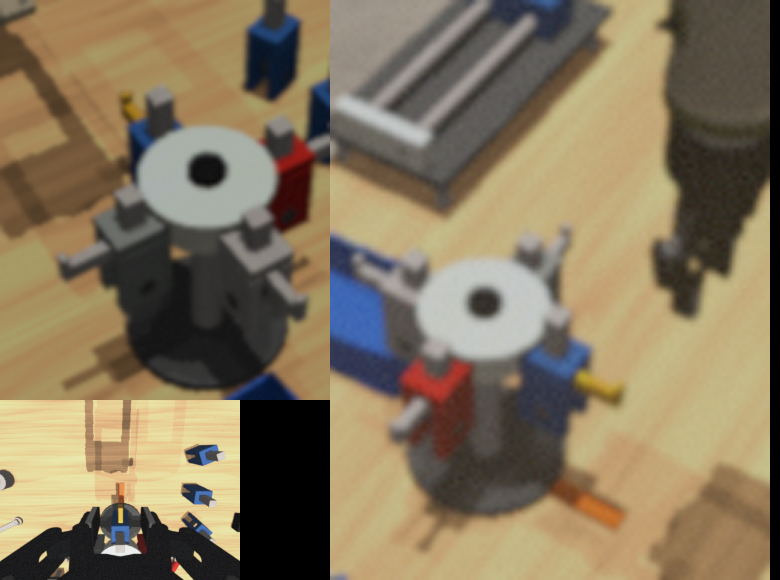

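The clevis hangs level against the hub in the same way as the others. The yellow lip at (620,388) has not moved and is over the mark, whose outer end is at (620,520). The gripper is clear, so I am handing in.

```bash
python3 -c "
from bench import r;print(r.hand_in())"
```

```text
the job is handed in; nothing more can be done
None
```

The job is handed in, with no verdict returned: the clevis hangs released and home against the hub on the yellow arm, which is about 1° off the mark, but while lowering it one reading reached about 19 N down plus 9 N sideways (about 21 N combined), so the 20 N limit may have been passed.

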